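Load the drying pot and hold its lid at the vent position

TASK

Take the tall drying stick out of the rack and stand it upright in the socket in the middle of the pot, then set the bayonet lid into the pot's collar and turn it clockwise, seen from above, until its grip bar points at the two raised ribs on the pot's sides: that is the vent position, halfway to the lock. Stop there and do not push into the lock catch; the lid springs back if let go, so finish while still gripping it, holding it still at the ribs. Leave the short sticks and everything else on the bench where they are.

Things in the scene. Friction and masses are not known exactly. Their poses are not given: they have to be found in the camera images.
- pot: Drying pot of bare aluminium, 120 mm tall, 128 mm across, open at the top, bolted to the bench on a dark square foot plate 144 mm wide, 8 mm thick (does not move). Origin: on its axis at the bench surface, z up. Flush with its rim is a steel lip, 8 mm thick, leaving a round opening of 97 mm. Its x axis passes through the lip's two notches.
- notch (a point): Middle of one of the two notches in the pot's lip, 53 mm from the axis on the pot's +x side, at the rim (120 mm high); the other lies across the axis from it. Each is 17 mm wide at its inner edge, wider outward, and reaches 59 mm from the axis. The lid's lugs drop through them.
- socket (a point): Mouth of the round socket in the middle of the pot, on its axis, 38 mm above the bench: bore 26 mm, its floor (the pot's floor) 6 mm above the bench.
- vent_mark: Two small raised ribs (6 mm wide, 34 mm high, sticking out about 14 mm) on the two sides, facing away from each other, of the pot's outside, just below the rim. Origin: on the pot's axis at the height of the rim (120 mm), x axis through both ribs. It lies 45 degrees clockwise (seen from above) of the pot's x axis, which passes through the notches.
- lid: Bayonet lid, 180 g, 54 mm high, standing on its plug on the bench. Origin: centre of the plug's underside, z up. From below: hollow plug 92 mm across, bore 80 mm, 18 mm high; white flange 114 mm across, 18 to 24 mm; grip bar 70 mm long along x, 14 mm thick along y, 24 to 54 mm. Seated, the flange lies on the rim, the origin 102 mm above the pot's.
- lug (a point): Outer end of one of the lid's two steel lugs, 56 mm from its axis on +x, 5 mm above the plug's underside; the other lies across the axis from it. They lie under the ends of the grip bar (so a half turn leaves the lid the same), are 12 mm wide and 6 mm thick, and run under the pot's lip with 2 mm of play.
- return_ring (a joint): Sprung ring inside the collar with two upright pins that the lid's lugs push round, clockwise from above. 0 at rest (rad, up to 1.5). It starts to move after the lid has turned about 4 degrees, reads about 0.7 with the lid at the ribs, and resists with 0.04 N m at first and 0.15 N m there; if the lid is let go it turns it back.
- catch (a joint): Spring catch of the lock: a 14 mm ball inside the collar under the lip, behind a black housing (22 mm wide, sticking out 17 mm) on the pot's outside, 76 degrees clockwise of the pot's x axis; a twin lies across the axis from it. 0 at rest, grows (m, up to 0.006) as a lug presses it outward. The lid touches it after turning about 64 degrees and locks at about 90.
- rack: Plywood rack, 190 x 62 x 32 mm, fixed on the bench, with three holes 25 mm wide and 24 mm deep in a row along its x axis, at -60, 0 and 60 mm. Origin: centre of its underside.
- stick_tall: The drying stick to load: white round body 22 mm across and 62 mm long with a chamfered foot, and on top of it a steel stem 10 mm across and 42 mm long; 104 mm in all, 45 g. Origin: centre of its foot, z up along it. It stands in one of the rack's holes, its foot 8 mm above the bench.
- stick_short_a: Short stick, not wanted: same diameters, body 40 mm, stem 18 mm, in another hole of the rack. Origin: centre of its foot.
- stick_short_b: Second short stick, like the first.
- spool: Filament spool lying flat, 200 mm across, 66 mm high. Origin: centre of its underside.
- pellet_jar: Amber jar, 70 mm across, 100 mm high. Origin: centre of its underside.
- lattice_print: Tan printed lattice, 85 x 85 x 12 mm. Origin: centre of its underside.
- scraper: Spatula lying flat, along its x axis. Origin: on it, on the bench.
- nozzle: Brass nozzle, 26 mm across, 34 mm high. Origin: centre of its underside.
- brush: Brush lying flat, along its x axis. Origin: on it, on the bench.
- parts_cup: Grey plastic cup, 80 mm across, 60 mm high. Origin: centre of its underside.
There are look-alikes about, which are no part of the job. Leave any green or orange look-alike of the stick_tall alone.

How it is judged (in metres and radians):
On the way, in this order (a step that is already met when the one before it is completed fails the run):
1. the tall stick stands in the pot's socket, let go (horizontal distance between stick_tall and pot below 0.006 m and z of stick_tall in the frame of pot below 0.012 m and angle between stick_tall's own z axis and vertical below 0.2 rad and contact force between the fingers and stick_tall below 0.1 N), for 0.2 s.
2. the lid is down in the collar, its lugs through the notches (horizontal distance between lid and pot below 0.005 m and z of lid in the frame of pot below 0.1055 m and angle between lid's own z axis and vertical below 0.06 rad), for 0.1 s.
At the end, for the whole second after the job is handed in: Tall stick in the socket (6 mm of the axis, foot on the floor, tilt under 0.2 rad); lid level and down in the collar (3.5 mm), bar within 0.19 rad of the ribs, return ring pushed over 0.4 rad, catch under 1.5 mm, lid still and gripped (over 2 N) through the last second (all of step 2 and horizontal distance between stick_tall and pot below 0.006 m and z of stick_tall in the frame of pot below 0.012 m and angle between stick_tall's own z axis and vertical below 0.2 rad and angle between the x axis of lid and the x axis of vent_mark, either way round below 0.19 rad and value of joint return_ring above 0.4 rad and value of joint catch below 0.0015 m and contact force between the fingers and lid above 2 N and angular speed of lid below 0.1 rad/s and linear speed of lid below 0.02 m/s); the arm keeps its last pose, push and grip.
It fails at once if the lid is pushed into the lock catch (over 1.5 mm) or past it (value of joint catch above 0.0015 m or value of joint return_ring above 1.2 rad).
It fails at once if a short stick is moved (over 20 mm) (distance of any of stick_short_a, stick_short_b from where it was at the start of the episode above 0.02 m).
It fails at once if another thing on the bench is moved (over 25 mm) (distance of any of spool, pellet_jar, lattice_print, scraper, nozzle, brush, parts_cup from where it was at the start of the episode above 0.025 m).
It also fails if it takes over 61 s, if anything falls off the work surface, if the arm or the gripper's body presses on something with over 40 N, if the wrist force passes 120 N, or if a joint passes its speed limit or range.

ROBOT

A 6-joint arm with a two-finger parallel gripper is mounted at the origin on the work surface. World frame = base frame: x ahead of the robot, y to its left, z up, the work surface at z = 0. Lengths are in m, angles in degrees, forces in N, time in s.
With the tool pointing down it reaches from about 0.225 to 0.725 m from the base axis. Payload 3.1 kg.
Tool frame: the origin (TCP) lies midway between the tips of the shut fingers; the grasp point (between the pads) lies 19 mm behind it; z points along the fingers, y is the line along which they close (so a half turn about z gives the same grasp; the last joint's range is limited). The gripper opens to 85 mm and grips with 20 to 120 N. Pads are 22 mm wide; open, the fingers measure 114 mm over their backs; the gripper's body (76 mm by 85 mm) begins 54 mm behind the grasp point. The pads swing forward as they close: fully open they stand 13 mm farther back than shut.
Start: joints at [59.313, 2.75, 5.684, 92.934, 0, 82.678], TCP at [0.208, 0.482, 0.231] pointing down, gripper open.
Joint ranges: [-166.93, 166.93], [-56.73, 111.36], [-69.38, 81.34], [-121.58, 131.49], [-85.45, 84.26], [-180, 180]. Speed limits (degrees/s): [159.86, 159.86, 180, 180, 180, 180].

INTERFACE

Orientations are given as a 3x3 rotation matrix whose columns are the frame's x, y, z axes.
In Python, from bench import env gives the robot as it stands. The module is installed in compiled form; this text tells all that it offers.
- The arm moves only by the shell command python3 -m jog 'ROWS' [OPENING] [FORCE]. ROWS is JSON, one flat list of numbers, 4 for each row, row after row: the shift along the tool's x, y, z in m, then the turn about the tool's z in rad. A call has 1 to 10 rows; each row shifts and turns the commanded pose from where the row before left it, along the tool's axes as they then stand; what a row does not reach is not made up. A row lasts 1/8 s, in which the tool goes at most 62.5 mm and 10.7 degrees, less where a joint would pass 70% of its speed; a pose out of reach is approached as far as the arm can. A call with a gripper value outside its range is refused whole. OPENING is the finger opening in m, from 0 to 0.0854, set as the call begins (- or left out, the last holds). The fingers move at their own pace and stop on an object; FORCE is the grip in N (left out, the last holds). Time passes only in rows, so rows that do not move let the fingers close. It gives the time, the measured TCP pose, the force, the opening and the grip force at its end, in the units of the state.
- env.read_state(): the state, without advancing time (a new reading comes with each control period).
- env.capture(name): name is "side" or "top"; returns (picture, depth): 420x560x3 uint8, red, green, blue; 420x560 float32, m along the optical axis (not along the pixel's ray), 0 where there is no reading.
- env.camera_params(name): a dict with "mtx" (3x3 intrinsics, pixels), "extrinsics" (4x4, takes a point from camera to world coordinates). Camera axes: x right, y down, z forward; pixel columns grow to the right and rows downward; lengths in m; the calibration is good to about 2 mm. A picture is of the moment at which its call begins. camera_params takes no time and is no camera call.
- env.sign_off(): hands the job in; it is judged then, once.
The state is a dict: "clock": time; "joint_positions": joint angles; "dq": joint speeds; "tau": joint torques, N m; "tool_pos": TCP position; "ee_rot": TCP orientation; "wrist_force": force on the tool from outside, world axes, zero at the start; "wrist_torque": the same for the moment, N m; "gripper_width": finger opening in m; "grip_force": force on a finger pad.
Only numpy, scipy, OpenCV 4.12 (cv2) and the standard library are available. Lean on these libraries where they do the work, as an engineer would, in place of code of your own. Each camera call takes 0.05 s, during which the arm holds its last target. There are 200 camera calls.

## Working session

There is one attempt and no reset: what is moved stays moved. The work goes in short steps, Python scripts to look and compute and a shell command to move; the robot and the scene stay as the last step left them, time stands still between calls to the robot, and variables do not carry over. Pictures are saved under pics/ and viewed, at most 10 in all, crops included, and the job is handed in when it is done.

```bash
mkdir -p pics
cat > h.py <<'E'
import numpy as np, cv2
from bench import env
def cap(n):
    p,d=env.capture(n); c=env.camera_params(n); return p,d,np.array(c["mtx"]),np.array(c["extrinsics"])
def cloud(d,K,T):
    v,u=np.mgrid[:d.shape[0],:d.shape[1]]
    P=np.stack([(u-K[0,2])/K[0,0]*d,(v-K[1,2])/K[1,1]*d,d],-1)
    W=P@T[:3,:3].T+T[:3,3]; W[d==0]=np.nan; return W
E
python3 - <<'E'
from h import *
for n in("top","side"):
    p,d,K,T=cap(n); cv2.imwrite(f"pics/{n}0.png",p[...,::-1]); np.savez(f"{n}0.npz",p=p,d=d,K=K,T=T)
    print(n,K.round(1).tolist(),T.round(3).tolist())
print(env.read_state())
E
```

```text
top [[436.8, 0.0, 281.3], [0.0, 436.8, 208.2], [0.0, 0.0, 1.0]] [[0.019, -0.992, 0.129, 0.371], [-1.0, -0.019, 0.0, 0.001], [0.002, -0.129, -0.992, 1.363], [0.0, 0.0, 0.0, 1.0]]
side [[508.5, 0.0, 282.1], [0.0, 508.5, 213.0], [0.0, 0.0, 1.0]] [[0.961, -0.122, 0.249, 0.186], [-0.277, -0.474, 0.836, -1.204], [0.016, -0.872, -0.489, 0.824], [0.0, 0.0, 0.0, 1.0]]
{'clock': 0.1, 'joint_positions': array([ 5.93118658e+01,  2.79044408e+00,  5.59840802e+00,  9.29329535e+01,
       -4.32034545e-04,  8.26787943e+01]), 'dq': array([-0.08044812, -0.16594236,  0.26845223,  0.06714556, -0.01752595,
        0.04183293]), 'tau': array([ 1.90256607e-03, -3.39852548e+01,  3.20935106e+01,  1.58933736e-02,
       -2.17502748e-04, -2.96976089e-05]), 'tool_pos': array([0.20793935, 0.48145309, 0.23019882]), 'ee_rot': array([[-9.17983562e-01,  3.96616886e-01, -1.10686466e-03],
       [ 3.96618338e-01,  9.17981677e-01, -1.87982686e-03],
       [ 2.70510398e-04, -2.16465298e-03, -9.99997621e-01]]), 'wrist_force': array([ 0.03529535, -0.0853342 , -0.36260613]), 'wrist_torque': array([ 0.00282027,  0.01031488, -0.02129583]), 'grip_force': 0.0, 'gripper_width': 0.08573817157286227}
```

View pics/top0.png

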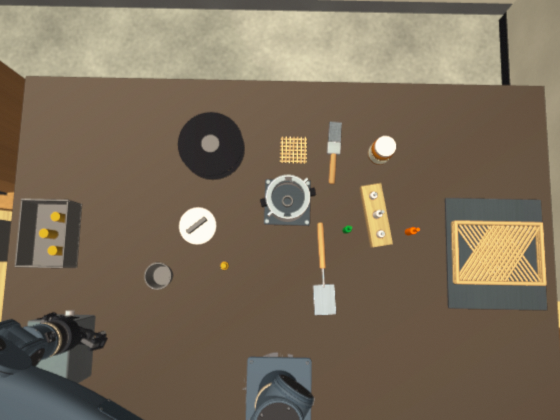

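View pics/side0.png

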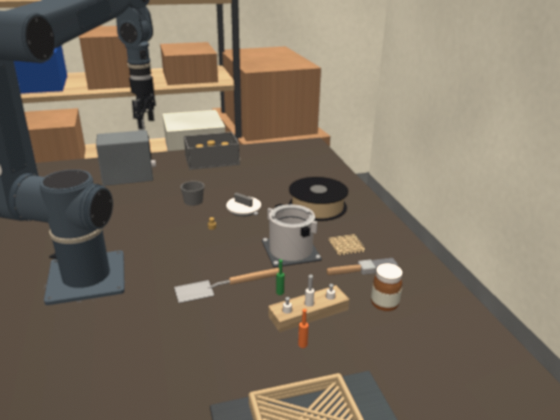

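Top view: the rack is at (377,215), with sticks at (374,195), (379,213) and (381,234). The pot is at (288,197), the lid at (197,226), the green look-alike at (348,229) and the orange one at (412,231). In the side view the middle rack stick (310,292) is the taller one, white with a steel stem, so it is the target. I'll confirm that in a crop and measure.

Run:
```python
from h import *
D={n:np.load(f"{n}0.npz") for n in("top","side")}
t,s=D["top"]["p"],D["side"]["p"]
def crop(p,u,v,w): return cv2.resize(p[v-w*3//4:v+w*3//4,u-w:u+w],(400,300),interpolation=cv2.INTER_CUBIC)
m=np.vstack([np.hstack([crop(s,310,300,40),crop(t,377,215,36)]),np.hstack([crop(t,288,197,36),crop(t,197,226,36)])])
cv2.imwrite("pics/crops.png",m[...,::-1])
W={n:cloud(D[n]["d"],D[n]["K"],D[n]["T"]) for n in D}
def reg(n,x0,x1,y0,y1,z0,z1):
    w=W[n].reshape(-1,3); return w[(w[:,0]>x0)&(w[:,0]<x1)&(w[:,1]>y0)&(w[:,1]<y1)&(w[:,2]>z0)&(w[:,2]<z1)]
for nm,u,v in(("rack",379,213),("pot",288,197),("lid",197,226),("s1",374,195),("s3",381,234)): print(nm,W["top"][v,u].round(3))
for n in W:
    print(n)
    for nm,(u,v),r,z in(("tallz",(379,213),.02,(.075,.2)),("stem/s1",(374,195),.02,(.04,.2)),("s3",(381,234),.02,(.04,.2)),("racktop",(377,215),.12,(.027,.036)),("potrim",(288,197),.09,(.113,.127)),("flange",(197,226),.075,(.018,.029)),("bar",(197,226),.06,(.045,.06))):
        c=W["top"][v,u]; 
        p=reg(n,c[0]-r,c[0]+r,c[1]-r,c[1]+r,*z)
        if len(p)<3: print(nm,len(p)); continue
        (cx,cy),(w,h),a=cv2.minAreaRect((p[:,:2]*1000).astype(np.float32))
        ev=np.linalg.eigh(np.cov(p[:,:2].T))[1][:,1]
        (ex,ey),er=cv2.minEnclosingCircle((p[:,:2]*1000).astype(np.float32))
        print(nm,len(p),"mean",p.mean(0).round(4),"rect",round(cx),round(cy),round(w),round(h),round(a),"pca",round(float(np.degrees(np.arctan2(ev[1],ev[0]))),1),"circ",round(ex),round(ey),round(er))
```

```text
rack [ 0.528 -0.287  0.085]
pot [ 0.579 -0.019  0.026]
lid [0.482 0.254 0.052]
s1 [ 0.586 -0.279  0.057]
s3 [ 0.467 -0.298  0.061]
top
tallz 22 mean [ 0.5274 -0.2894  0.1023] rect 527 -291 11 10 45 pca 176.7 circ 527 -292 7
stem/s1 39 mean [ 0.5865 -0.2788  0.052 ] rect 587 -281 19 18 1 pca -154.9 circ 587 -280 11
s3 44 mean [ 0.4687 -0.2994  0.0514] rect 468 -299 20 25 25 pca 54.4 circ 468 -298 14
racktop 964 mean [ 0.5266 -0.2909  0.0321] rect 515 -268 198 174 30 pca -169.4 circ 517 -291 109
potrim 709 mean [ 0.5653 -0.0165  0.1202] rect 566 -16 126 151 58 pca 106.1 circ 568 -16 81
flange 881 mean [0.4843 0.2571 0.0242] rect 485 258 111 112 74 pca -156.3 circ 485 258 57
bar 114 mean [0.4851 0.257  0.0539] rect 485 258 15 69 39 pca 129.1 circ 485 257 35
side
tallz 56 mean [ 0.5288 -0.2958  0.0948] rect 530 -293 14 9 53 pca -144.5 circ 529 -292 7
stem/s1 66 mean [ 0.5879 -0.2862  0.05  ] rect 588 -284 16 21 52 pca 144.0 circ 589 -284 11
s3 69 mean [ 0.4695 -0.3071  0.0505] rect 469 -306 17 19 85 pca 161.6 circ 470 -305 11
racktop 1125 mean [ 0.5232 -0.2979  0.0304] rect 513 -278 210 179 35 pca -170.5 circ 518 -301 114
potrim 493 mean [ 0.5652 -0.025   0.117 ] rect 567 -19 157 127 81 pca 101.3 circ 568 -18 82
flange 328 mean [0.4818 0.2409 0.0218] rect 485 246 103 111 86 pca 162.7 circ 486 253 58
bar 70 mean [0.4847 0.2527 0.0499] rect 486 251 18 70 40 pca 130.0 circ 489 254 35
```

View pics/crops.png

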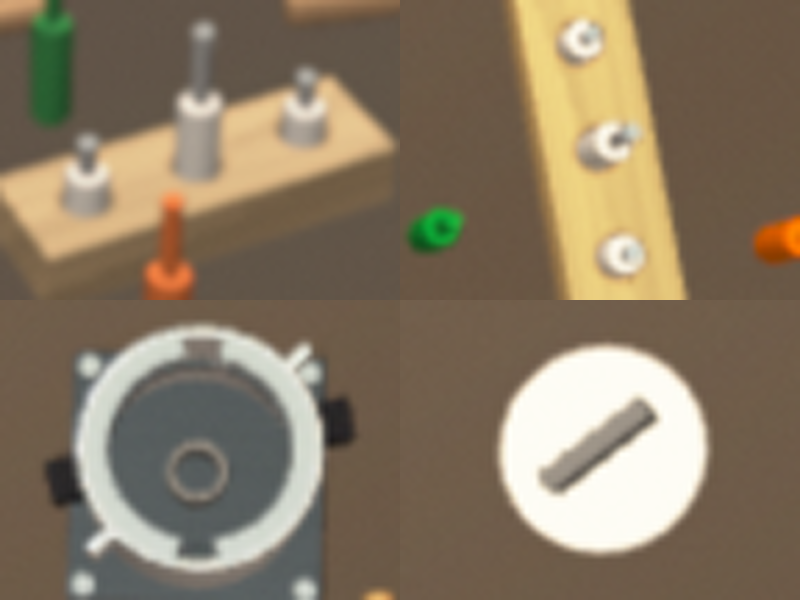

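The crop confirms the target: the middle stick is white, with the longest body and stem (side crop (200,100), top crop (615,140)). The short ones stand on either side of it. The pot's notches are at crop (203,348) and (198,548), its ribs at (303,357) and (100,543), and the lid bar runs to the upper right.

```bash
cat >> h.py <<'E'
def go(x,y,z,head=None):
    s=env.read_state(); R=s["ee_rot"]; 
    d=R.T@(np.array([x,y,z])-s["tool_pos"]); h=np.degrees(np.arctan2(R[1,0],R[0,0]))
    print("clock",round(s["clock"],2),"pos",s["tool_pos"].round(4),"head",round(h,2),"delta tool xyz",d.round(4), "turn", None if head is None else round(np.radians((h-head+180)%360-180),4), "F",s["wrist_force"].round(1),"grip",round(s["gripper_width"],4),round(s["grip_force"],1))
def ray(K,T,u,v,z):
    d=T[:3,:3]@np.array([(u-K[0,2])/K[0,0],(v-K[1,2])/K[1,1],1.]); return T[:3,3]+d*(z-T[2,3])/d[2]
E
python3 - <<'E'
from h import *
from scipy.optimize import least_squares
D=np.load("top0.npz");K,T=D["K"],D["T"];W=cloud(D["d"],K,T).reshape(-1,3)
for n in("top","side"):
    D2=np.load(n+"0.npz");w=cloud(D2["d"],D2["K"],D2["T"]).reshape(-1,3)
    p=w[(abs(w[:,0]-.566)<.09)&(abs(w[:,1]+.016)<.09)&(abs(w[:,2]-.12)<.004)][:,:2]
    f=lambda q:(lambda r:np.maximum(r-.064,0)+np.maximum(.0485-r,0))(np.hypot(*(p-q).T))
    r=least_squares(f,[.566,-.016],loss="soft_l1",f_scale=.002);print(n,"rim",r.x.round(4))
c=lambda x,y:ray(K,T,252+(x)*.18-.4,170+(y-300)*.18-.4,.12)
C=[]
for a,b,o,nm in(((203,348),(198,548),0,"notch"),((303,357),(100,543),45,"rib")):
    A,B=c(*a),c(*b);C.append((A+B)/2);d=A-B;print(nm,((A+B)/2).round(4),"potx deg",np.degrees(np.arctan2(d[1],d[0])).round(1)+o)
# threshold lip in image -> ellipse
g=cv2.cvtColor(D["p"],cv2.COLOR_RGB2HSV); m=((g[...,2]>150)&(g[...,1]<60)).astype(np.uint8); m[:170]=0;m[225:]=0;m[:,:255]=0;m[:,320:]=0
m=cv2.morphologyEx(m,cv2.MORPH_OPEN,np.ones((3,3)))
ct=max(cv2.findContours(m,cv2.RETR_EXTERNAL,cv2.CHAIN_APPROX_NONE)[0],key=len);(u,v),ax,an=cv2.fitEllipse(ct);print("ellipse",u,v,ax,ray(K,T,u,v,.12).round(4))
go(.528,-.2915,.23,156.6)
E
```

```text
top rim [ 0.5658 -0.0162]
side rim [ 0.5663 -0.0207]
notch [ 0.5671 -0.0164  0.12  ] potx deg -0.4
rib [ 0.566  -0.0172  0.12  ] potx deg -1.1000000000000014
ellipse 294.2831726074219 196.3435516357422 (27.945045471191406, 39.69855499267578) [ 0.5669 -0.0354  0.12  ]
clock 0.1 pos [0.2079 0.4815 0.2302] head 156.63 delta tool xyz [-0.6004 -0.5826  0.0013] turn 0.0006 F [ 0.  -0.1 -0.4] grip 0.0857 0.0
```

```bash
python3 -m jog '[-0.043,-0.0416,0,0,-0.043,-0.0416,0,0,-0.043,-0.0416,0,0,-0.043,-0.0416,0,0,-0.043,-0.0416,0,0,-0.043,-0.0416,0,0,-0.043,-0.0416,0,0,-0.043,-0.0416,0,0,-0.043,-0.0416,0,0,-0.043,-0.0416,0,0]' 0.05 40 
python3 -m jog '[-0.043,-0.0416,0,0,-0.043,-0.0416,0,0,-0.043,-0.0416,0,0,-0.0414,-0.0418,0,0,0,0,0.04,0,0,0,0.04,0,0,0,0,0]'
python3 - <<'E'
from h import *
go(.528,-.2915,.076,156.6)
for n in("top","side"):
    p,d,K,T=cap(n); np.savez(n+"1.npz",p=p,d=d,K=K,T=T)
    q=K@(T[:3,:3].T@(env.read_state()["tool_pos"]-T[:3,3]));print(n,q[:2]/q[2])
    if n=="side": cv2.imwrite("pics/side1.png",cv2.resize(p[210:345,220:400],None,fx=4,fy=4,interpolation=cv2.INTER_CUBIC)[...,::-1])
E
```

```text
clock: 1.35
tool_pos: [0.4382, -0.0724, 0.2309]
ee_rot: [[-0.918, 0.397, -0.0], [0.397, 0.918, 0.0], [0.0, 0.0, -1.0]]
wrist_force: [0.9, -0.6, -0.2]
gripper_width: 0.0502
grip_force: 0.0
clock: 2.22
tool_pos: [0.5252, -0.289, 0.1456]
ee_rot: [[-0.918, 0.397, -0.009], [0.397, 0.918, 0.007], [0.011, 0.002, -1.0]]
wrist_force: [-0.5, 0.5, 0.2]
gripper_width: 0.0497
grip_force: 0.0
clock 2.23 pos [ 0.5252 -0.289   0.1456] head 156.61 delta tool xyz [-0.0043 -0.0013  0.0695] turn 0.0003 F [-0.5  0.5  0.2] grip 0.0497 0.0
top [385.23386314 210.60334362]
side [310.52477338 261.18751376]
```

View pics/side1.png

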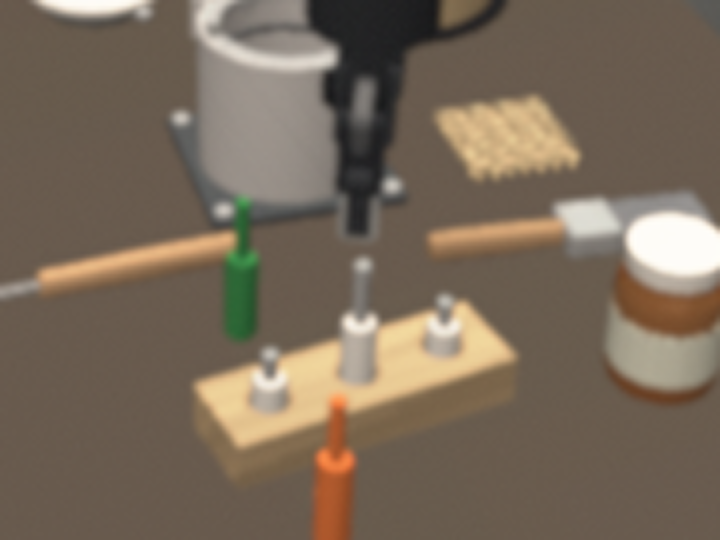

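The fingers are centred over the tall stick's stem at crop (362,265). The look-alikes are clear of them. I'll descend and grip.

```bash
python3 -m jog '[0,0,0.025,0,0,0,0.025,0,0,0,0.025,0,0,0,0,0,0,0,0,0]' 
python3 -m jog '[0,0,0,0,0,0,0,0,0,0,0,0]' 0 40
python3 -c "
from h import *
go(.528,-.2915,.076,156.6)"
```

```text
clock: 2.95
tool_pos: [0.5298, -0.2919, 0.0793]
ee_rot: [[-0.918, 0.396, 0.004], [0.396, 0.918, -0.003], [-0.004, -0.001, -1.0]]
wrist_force: [0.6, -0.4, 0.1]
gripper_width: 0.0502
grip_force: 0.0
clock: 3.32
tool_pos: [0.5291, -0.2913, 0.0776]
ee_rot: [[-0.918, 0.397, 0.002], [0.397, 0.918, -0.001], [-0.002, -0.0, -1.0]]
wrist_force: [0.0, 0.8, 3.4]
gripper_width: 0.0086
grip_force: 39.0
clock 3.33 pos [ 0.5291 -0.2913  0.0776] head 156.64 delta tool xyz [ 0.0009 -0.0006  0.0016] turn 0.0007 F [0.  0.8 3.4] grip 0.0086 39.0
```

```bash
python3 -m jog '[0,0,-0.03,0,0,0,-0.04,0,0,0,-0.04,0,0,0,-0.04,0,0.0149,0.0535,0,0,0.0149,0.0535,0,0,0.0149,0.0535,0,0,0.0149,0.0535,0,0,0.0149,0.0535,0,0,0,0,0,0]'
python3 -m jog '[0,0,0,0,0,0,0,0,0,0,0,0,0,0,0,0]'
python3 - <<'E'
from h import *
go(.566,-.0167,.225,156.6)
for n in("top","side"):
    p,d,K,T=cap(n); np.savez(n+"2.npz",p=p,d=d,K=K,T=T)
    w=cloud(d,K,T);tp=env.read_state()["tool_pos"]
    m=(np.hypot(w[...,0]-tp[0],w[...,1]-tp[1])<.03)
    for a,b in((.155,.165),(.165,.18),(.18,.195),(.195,.21)):
        q=w[m&(w[...,2]>a)&(w[...,2]<b)]
        if len(q)>3: print(n,a,len(q),q.mean(0).round(4),q.min(0).round(4),q.max(0).round(4))
    if n=="side":
        q=K@(T[:3,:3].T@(tp-T[:3,3]));u,v=(q[:2]/q[2]).astype(int);print(u,v)
        cv2.imwrite("pics/side2.png",cv2.resize(p[v-60:v+75,u-90:u+90],None,fx=4,fy=4,interpolation=cv2.INTER_CUBIC)[...,::-1])
E
```

```text
clock: 4.58
tool_pos: [0.5659, -0.012, 0.2261]
ee_rot: [[-0.92, 0.391, -0.001], [0.391, 0.92, 0.001], [0.001, 0.001, -1.0]]
wrist_force: [0.1, -1.1, -0.4]
gripper_width: 0.0087
grip_force: 39.2
clock: 5.08
tool_pos: [0.566, -0.0169, 0.2263]
ee_rot: [[-0.917, 0.398, -0.0], [0.398, 0.917, -0.0], [0.0, -0.0, -1.0]]
wrist_force: [0.3, 0.2, -0.1]
gripper_width: 0.0085
grip_force: 39.2
clock 5.08 pos [ 0.566  -0.0169  0.2263] head 156.54 delta tool xyz [0.     0.0002 0.0013] turn -0.001 F [ 0.3  0.2 -0.1] grip 0.0085 39.2
side 0.155 22 [ 0.5649 -0.0269  0.161 ] [ 0.5559 -0.0339  0.1562] [ 0.577  -0.0188  0.165 ]
side 0.165 37 [ 0.5652 -0.0272  0.1731] [ 0.5549 -0.0343  0.1667] [ 0.5772 -0.0189  0.1794]
side 0.18 40 [ 0.5643 -0.026   0.1873] [ 0.5548 -0.0311  0.1801] [ 0.5754 -0.0182  0.1949]
side 0.195 36 [ 0.5641 -0.027   0.2027] [ 0.5557 -0.0339  0.1957] [ 0.5751 -0.017   0.2093]
292 180
```

View pics/side2.png

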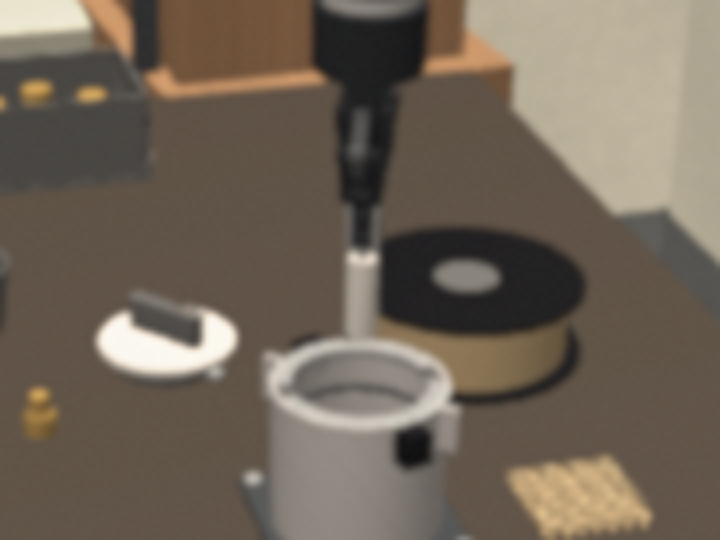

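The stick hangs upright and central over the pot, at crop (362,300). I'll lower it to just above the socket, then go in slowly.

```bash
python3 -m jog '[0,0,0.036,0,0,0,0.036,0,0,0,0.036,0,0,0,0,0,0,0,0.006,0,0,0,0.006,0,0,0,0.006,0,0,0,0,0]'
python3 -c "
from h import *
go(.566,-.0167,.0755,156.6)"
```

```text
clock: 6.18
tool_pos: [0.5659, -0.0159, 0.1002]
ee_rot: [[-0.918, 0.397, -0.0], [0.397, 0.918, 0.0], [0.0, -0.0, -1.0]]
wrist_force: [-0.9, 1.0, 0.6]
gripper_width: 0.0089
grip_force: 39.2
clock 6.17 pos [ 0.5659 -0.0159  0.1002] head 156.64 delta tool xyz [-0.0004 -0.0007  0.0247] turn 0.0007 F [-0.9  1.   0.6] grip 0.0089 39.2
```

```bash
python3 -m jog '[0,0,0.007,0,0,0,0.007,0,0,0,0.006,0,0,0,0.003,0,0,0,0,0]'
python3 -c "
from h import *
go(.566,-.0167,.0755,156.6)"
```

```text
clock: 6.8
tool_pos: [0.5661, -0.0159, 0.0776]
ee_rot: [[-0.918, 0.397, 0.0], [0.397, 0.918, -0.0], [-0.0, -0.0, -1.0]]
wrist_force: [0.4, -0.9, 0.8]
gripper_width: 0.0088
grip_force: 39.5
clock 6.8 pos [ 0.5661 -0.0159  0.0776] head 156.63 delta tool xyz [-0.0002 -0.0007  0.0021] turn 0.0006 F [ 0.4 -0.9  0.8] grip 0.0088 39.5
```

```bash
python3 -m jog '[0,0,0,0,0,0,0,0,0,0,0,0,0,0,0,0,0,0,-0.03,0,0,0,-0.04,0,0,0,-0.04,0,0,0,-0.04,0,0,0,0,0]' 0.035
python3 -m jog '[0.0367,0.044,0,0,0.0367,0.044,0,0,0.0367,0.044,0,0,0.0367,0.044,0,0,0.0367,0.044,0,0,0,0,0,0.1607,0,0,0,0.1607,0,0,0,0.1607,0,0,0.05,0,0,0,0,0]' 0.06
python3 - <<'E'
from h import *
go(.485,.258,.028,129)
p,d,K,T=cap("top"); w=cloud(d,K,T)
m=(np.hypot(w[...,0]-.566,w[...,1]+.0167)<.05)&(w[...,2]>.05)&(w[...,2]<.115)
q=w[m];print(len(q),q.mean(0),q.max(0))
q=q[q[:,2]>.1];print("stem",len(q),q.mean(0) if len(q) else 0)
cv2.imwrite("pics/top3.png",cv2.resize(p[160:265,155:325],None,fx=4.5,fy=4.5,interpolation=cv2.INTER_CUBIC)[...,::-1])
E
```

```text
clock: 7.92
tool_pos: [0.5683, -0.0162, 0.2322]
ee_rot: [[-0.918, 0.397, 0.009], [0.397, 0.918, -0.001], [-0.009, 0.002, -1.0]]
wrist_force: [0.6, -0.4, -0.5]
gripper_width: 0.0351
grip_force: 0.0
clock: 9.18
tool_pos: [0.4795, 0.2568, 0.1696]
ee_rot: [[-0.63, 0.777, -0.015], [0.777, 0.63, -0.006], [0.005, -0.015, -1.0]]
wrist_force: [-0.6, -1.3, 0.1]
gripper_width: 0.0601
grip_force: 0.0
clock 9.18 pos [0.4795 0.2568 0.1696] head 129.02 delta tool xyz [-0.0033  0.0071  0.1415] turn 0.0004 F [-0.6 -1.3  0.1] grip 0.0601 0.0
93 [ 0.57826503 -0.01956493  0.08539626] [0.61505545 0.03252141 0.11375012]
stem 15 [ 0.57888901 -0.02426438  0.11004955]
```

View pics/top3.png

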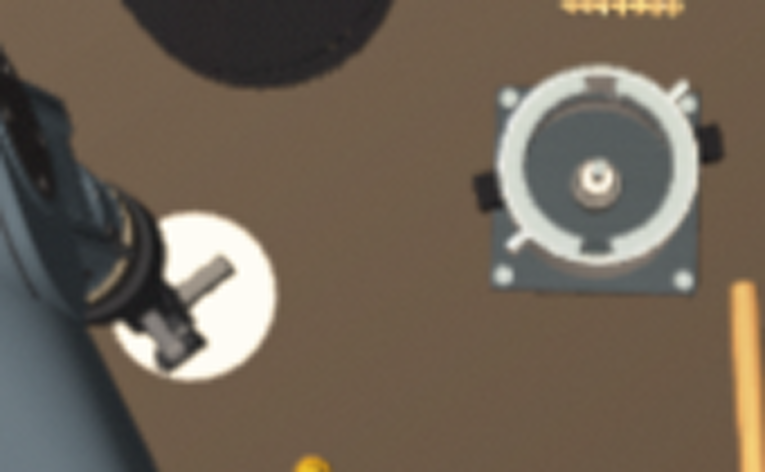

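The stick stands upright in the socket at crop (597,180). The gripper is over the lid bar, with the fingers still settling.

```bash
python3 -m jog '[0,0,0.03,0,0,0,0.03,0,0,0,0,0,0,0,0,0,0,0,0,0]' 
python3 -c "
from h import *
go(.485,.2575,.029,129)"
```

```text
clock: 9.85
tool_pos: [0.4865, 0.2595, 0.1201]
ee_rot: [[-0.629, 0.777, 0.004], [0.777, 0.629, 0.002], [-0.001, 0.004, -1.0]]
wrist_force: [0.1, 0.3, 0.2]
gripper_width: 0.0601
grip_force: 0.0
clock 9.85 pos [0.4865 0.2595 0.1201] head 129.01 delta tool xyz [-0.0005 -0.0028  0.0911] turn 0.0002 F [0.1 0.3 0.2] grip 0.0601 0.0
```

```bash
python3 -m jog '[-0.0005,-0.0028,0.03,0,0,0,0.03,0,0,0,0.02,0,0,0,0.011,0,0,0,0,0,0,0,0,0]' 
python3 -m jog '[0,0,0,0,0,0,0,0,0,0,0,0]' 0 80
python3 -c "
from h import *
go(.485,.2575,.029,129)"
```

```text
clock: 10.6
tool_pos: [0.4841, 0.2571, 0.0278]
ee_rot: [[-0.63, 0.777, 0.002], [0.777, 0.63, 0.001], [-0.001, 0.002, -1.0]]
wrist_force: [-0.0, -0.1, -0.0]
gripper_width: 0.0598
grip_force: 0.0
clock: 10.98
tool_pos: [0.4838, 0.2571, 0.0273]
ee_rot: [[-0.63, 0.777, 0.002], [0.777, 0.63, 0.001], [-0.0, 0.002, -1.0]]
wrist_force: [1.2, 0.4, 2.6]
gripper_width: 0.0126
grip_force: 78.1
clock 10.97 pos [0.4838 0.2571 0.0273] head 129.01 delta tool xyz [-0.0004  0.0012 -0.0017] turn 0.0003 F [1.2 0.4 2.6] grip 0.0126 78.1
```

```bash
python3 -m jog '[0,0,-0.03,0,0,0,-0.04,0,0,0,-0.04,-0.1752,0,0,-0.05,-0.1752,0,0,0,-0.1752,0,0,0,-0.1752,0,0,0,-0.1752,0,0,0,0,0,0,0,0]' 
python3 -c "
from h import *
go(.566,-.0167,.187,179.2)"
```

```text
clock: 12.1
tool_pos: [0.4827, 0.2566, 0.1858]
ee_rot: [[-1.0, 0.016, -0.001], [0.016, 1.0, -0.0], [0.001, -0.0, -1.0]]
wrist_force: [-0.4, 0.7, -2.2]
gripper_width: 0.0124
grip_force: 78.3
clock 12.1 pos [0.4827 0.2566 0.1858] head 179.06 delta tool xyz [-0.0878 -0.2719 -0.0011] turn -0.0024 F [-0.4  0.7 -2.2] grip 0.0124 78.3
```

```bash
python3 -m jog '[-0.0176,-0.0544,0,0,-0.0176,-0.0544,0,0,-0.0176,-0.0544,0,0,-0.0176,-0.0544,0,0,-0.0176,-0.0544,0,0,0,0,0,0,0,0,0,0,0,0,0,0,0,0,0,0]'
python3 - <<'E'
from h import *
go(.566,-.0167,.1293,179.2)
zo=env.read_state()["tool_pos"]
for n in("top","side"):
    p,d,K,T=cap(n); np.savez(n+"4.npz",p=p,d=d,K=K,T=T); w=cloud(d,K,T).reshape(-1,3)
    zf=zo[2]-.0273+.024
    q=w[(abs(w[:,2]-zf)<.006)&(np.hypot(w[:,0]-zo[0],w[:,1]-zo[1])<.08)]
    (x,y),r=cv2.minEnclosingCircle((q[:,:2]*1000).astype(np.float32));print(n,len(q),"flange",x,y,r, q[:,2].mean())
    f=lambda c:np.maximum(np.hypot(*(q[:,:2]-c).T)-.057,0)
    q0=w[(abs(w[:,2]-.12)<.004)&(np.hypot(w[:,0]-zo[0],w[:,1]-zo[1])<.066)];print("rim pts",len(q0))
    g=K@(T[:3,:3].T@(zo-T[:3,3]));u,v=(g[:2]/g[2]).astype(int)
    c=cv2.resize(p[v-45:v+60,u-50:u+50],(400,420),interpolation=cv2.INTER_CUBIC); 
    M=c if n=="top" else np.hstack([M,c])
cv2.imwrite("pics/c4.png",M[...,::-1])
E
```

```text
clock: 13.22
tool_pos: [0.567, -0.0152, 0.1865]
ee_rot: [[-1.0, 0.012, 0.0], [0.012, 1.0, 0.0], [-0.0, 0.0, -1.0]]
wrist_force: [0.0, -0.3, -1.9]
gripper_width: 0.0128
grip_force: 78.7
clock 13.22 pos [ 0.567  -0.0152  0.1865] head 179.31 delta tool xyz [ 0.0009 -0.0015  0.0572] turn 0.0019 F [ 0.  -0.3 -1.9] grip 0.0128 78.7
top 0 flange 0.0 0.0 0.0 nan
rim pts 3
side 468 flange 567.5908203125 -20.5853214263916 58.92075729370117 0.1813036318555688
rim pts 235<stdin>:8: RuntimeWarning: Mean of empty slice.
  ret = ret.dtype.type(ret / rcount)
```

View pics/c4.png

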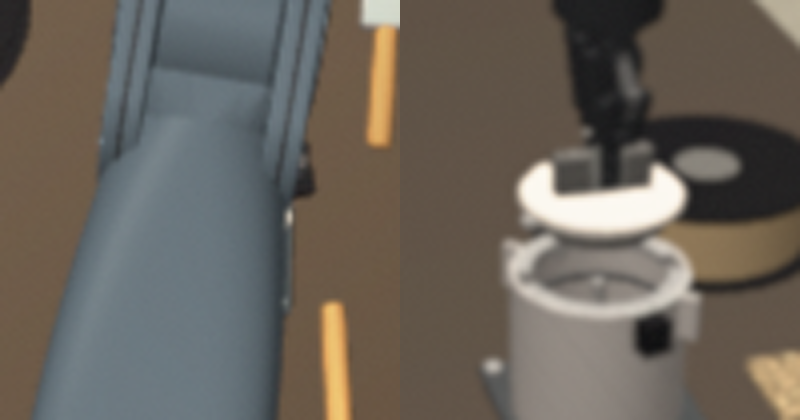

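The lid is over the pot, bar along the notches. In the side crop the flange centre (602,197) sits about 1 mm to the +x side of the rim centre (600,272). I'll correct that and lower carefully.

```bash
python3 -m jog '[0.0012,0,0.02,0,0,0,0.016,0,0,0,0,0,0,0,0,0,0,0,0.004,0,0,0,0.004,0,0,0,0.004,0,0,0,0,0]' 
python3 -c "
from h import *
go(.5657,-.0155,.1293,179.2)"
```

```text
clock: 14.32
tool_pos: [0.5657, -0.0165, 0.1378]
ee_rot: [[-1.0, 0.014, -0.001], [0.014, 1.0, 0.0], [0.001, 0.0, -1.0]]
wrist_force: [-0.3, -0.1, -1.5]
gripper_width: 0.0127
grip_force: 78.7
clock 14.32 pos [ 0.5657 -0.0165  0.1378] head 179.2 delta tool xyz [0.0001 0.001  0.0085] turn -0.0 F [-0.3 -0.1 -1.5] grip 0.0127 78.7
```

```bash
python3 -m jog '[0,0,0.004,0,0,0,0.004,0,0,0,0.001,0,0,0,0,0,0,0,0,0]' 
python3 -c "
from h import *
go(.5657,-.0155,.1293,179.2)"
```

```text
clock: 14.95
tool_pos: [0.5659, -0.0165, 0.1294]
ee_rot: [[-1.0, 0.014, -0.0], [0.014, 1.0, 0.0], [0.0, 0.0, -1.0]]
wrist_force: [0.2, 0.1, -0.1]
gripper_width: 0.0124
grip_force: 79.0
clock 14.95 pos [ 0.5659 -0.0165  0.1294] head 179.2 delta tool xyz [0.0002 0.001  0.0001] turn 0.0001 F [ 0.2  0.1 -0.1] grip 0.0124 79.0
```

```bash
python3 -m jog '[0,0,0,0.1,0,0,0,0.1,0,0,0,0.1,0,0,0,0.1,0,0,0,0,0,0,0,0]' 
python3 -c "
from h import *
go(.5659,-.0165,.1293,134.2);print(env.read_state()['wrist_torque'])"
```

```text
clock: 15.7
tool_pos: [0.5662, -0.0159, 0.1294]
ee_rot: [[-0.916, 0.4, 0.0], [0.4, 0.916, 0.001], [0.0, 0.001, -1.0]]
wrist_force: [-0.0, 2.7, -0.1]
gripper_width: 0.0123
grip_force: 79.0
clock 15.7 pos [ 0.5662 -0.0159  0.1294] head 156.4 delta tool xyz [-0.     -0.0007  0.0001] turn 0.3874 F [-0.   2.7 -0.1] grip 0.0123 79.0
[ 0.57986348 -0.0208956   0.15951169]
```

```bash
python3 -m jog '[0,0,0,0.1,0,0,0,0.1,0,0,0,0.1,0,0,0,0.085,0,0,0,0,0,0,0,0,0,0,0,0,0,0,0,0]'
python3 - <<'E'
from h import *
go(.5659,-.0165,.1293,134.2);print(env.read_state()['wrist_torque'])
p,d,K,T=cap("side"); w=cloud(d,K,T).reshape(-1,3)
q=w[(w[:,2]>.135)&(w[:,2]<.16)&(np.hypot(w[:,0]-.566,w[:,1]+.0165)<.045)]
print(len(q),q.mean(0)); ev=np.linalg.eigh(np.cov(q[:,:2].T))[1][:,1];print(np.degrees(np.arctan2(ev[1],ev[0])))
cv2.imwrite("pics/s5.png",cv2.resize(p[165:275,230:350],None,fx=5,fy=5,interpolation=cv2.INTER_CUBIC)[...,::-1])
E
```

```text
clock: 16.7
tool_pos: [0.5661, -0.0162, 0.1294]
ee_rot: [[-0.698, 0.716, 0.0], [0.716, 0.698, 0.001], [0.0, 0.001, -1.0]]
wrist_force: [1.3, 4.4, 0.0]
gripper_width: 0.0128
grip_force: 78.9
clock 16.7 pos [ 0.5661 -0.0162  0.1294] head 134.27 delta tool xyz [-0.0001 -0.0003  0.0001] turn 0.0012 F [1.3 4.4 0. ] grip 0.0128 78.9
[ 1.02724594 -0.36538886  0.14488237]
189 [ 0.56435699 -0.02851666  0.1470677 ]
138.3664257098666
```

View pics/s5.png

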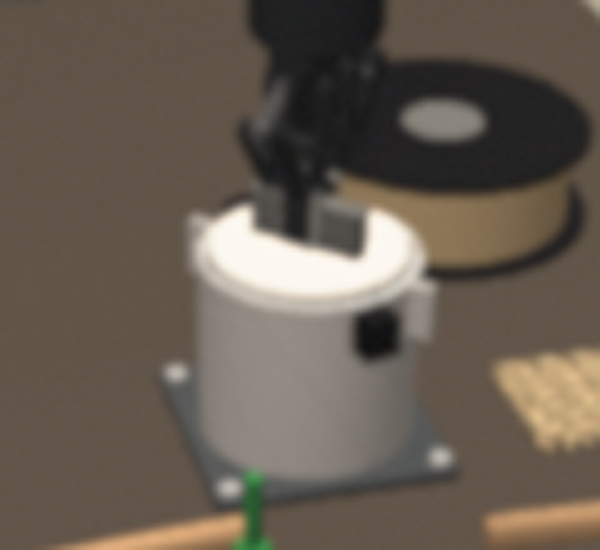

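The lid is seated in the rim. Its bar, from (256,210) to (365,240), is in line with the ribs at (198,240) and (423,310), and the 0.145 N m torque matches the ring at the ribs. I'll hand it in.

```bash
python3 -c "
from bench import env
print(env.sign_off())"
```

```text
the job is handed in; nothing more can be done
None
```

I handed the job in at about 17 s; sign-off returned no verdict. The tall stick is standing in the pot's socket, and the lid is seated in the collar, still gripped and held with its bar at the vent ribs, short of the lock catch.

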